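# Snap the missing retaining clip onto the axle groove

## Task

A steel axle with a black belt pulley lies in its assembly stand, and one of the two grooves beside the pulley still lacks its retaining clip. Pick up the small open spring clip that fits this axle, with its mouth downward set it over the empty groove, press it straight down until it snaps fully home round the axle, and let go. Leave the larger clip and the closed ring standing where they are.

Things in the scene. Friction and masses are not known exactly. Their poses are not given: they have to be found in the camera images.
- clip: Small open sprung clip, 84 mm tall, standing mouth down on two flared feet (46 mm across y, 18 mm wide along x). Origin: centre of the circle it closes round, 27 mm above its feet. x: shaft direction; y: foot to foot; z: up to its grey tab, 18 (y) x 12 mm (x), 23 to 58 mm above origin: grasp it at 46. The 15 mm mouth springs over a 24 mm shaft at a push of about 8 N. Same when turned half round.
- groove (a point): Centre of the empty groove, on the axle's axis, 60 mm above the bench. x: along the axle, away from the pulley; z up. Shaft here 24 mm thick over 24 mm of length, sides slope to 36 mm. Pulley (44 mm) starts at x = -18 mm; uprights, 82 mm tall, at x = 48 and -108. The other groove (x = -60) has its clip, tab level to -y. Seated: clip origin here, clip x along the axle.
- big_clip: Bystander: larger open clip for a 36 mm shaft, standing mouth down, 102 mm tall, 68 mm across its feet, 18 mm wide along x, same tab. Origin: centre of its circle, 40 mm above the bench. Does not fit this axle. To the left of the work (y over 0.5 m) stand fixed stacks of trays 0.5 m tall: keep the arm clear of them.
- closed_ring: Bystander: closed ring with a 26 mm hole, a flat foot and the same tab, standing upright, 85 mm tall, 34 mm across, 18 mm wide along x. Origin: centre of its hole, 27 mm above the bench. It has no mouth. It stands apart, beyond the tall fixed post (33 mm thick, 1.4 m tall, at x 0.37, y 0.07 m).
There are look-alikes about, which are no part of the job. Leave any blue, red or yellow look-alike of the clip alone.

How it is judged:
By the outcome, as a careful person would: the job done as asked, in the order asked, and still so for the second after the job is handed in, with the robot touching nothing.
It also fails if it takes over 35 s, if anything falls off the work surface, if the arm or the gripper's body presses on something with over 40 N, if the wrist force passes 120 N, or if a joint passes its speed limit or range.

## Robot

A 6-joint arm with a two-finger parallel gripper is mounted at the origin on a cart in front of the work surface, level with it; the furniture and walls round the work are solid. World frame = base frame: x ahead of the robot, y to its left, z up, the work surface at z = 0. Lengths are in m, angles in rad, forces in N, time in s.
With the tool pointing down it reaches from about 0.275 to 0.85 m from the base axis. Payload 5.2 kg.
Tool frame: the origin (TCP) lies at the very end of the fingers, on their centre line; the grasp point (between the pads) lies 19 mm behind it; z points along the fingers, y is the line along which they close (so a half turn about z gives the same grasp; the last joint's range is limited). The gripper opens to 85 mm and grips with 20 to 120 N. Pads are 22 mm wide; open, the fingers measure 114 mm over their backs; the gripper's body (76 mm by 85 mm) begins 54 mm behind the grasp point. The pads swing forward as they close: fully open they stand 13 mm farther back than shut.
Start: joints at [0.932, 0.259, 1.535, -0, 1.348, -0.203], TCP at [0.232, 0.499, 0.231] pointing down, gripper open.
Joint ranges: [-3.14, 3.14], [-0.91, 2.08], [0.19, 2.58], [-1.22, 4.36], [0.22, 2.71], [-3.12, 3.12]. Speed limits (rad/s): [2.57, 2.57, 3.14, 3.14, 3.14, 3.14].

## Interface

Orientations are given as a rotation vector (axis times angle).
In Python, from workcell import r gives the robot as it stands.
- The arm moves only by the shell command python3 -m creep 'ROWS' [FORCE]. ROWS is JSON, one flat list of numbers, 7 for each row, row after row: the turn, a rotation vector about the tool's x, y, z in rad, then the shift along the tool's x, y, z in mm, then the opening, from 0 (shut) to 1 (fully open). In form: [wx, wy, wz, x, y, z, fingers, wx, wy, wz, x, y, z, fingers, ...]. A call has 1 to 10 rows; each row shifts and turns the commanded pose from where the row before left it, along the tool's axes as they then stand; what a row does not reach is not made up. A row lasts 1/10 s, in which the tool goes at most 50 mm and 8.59 degrees, less where a joint would pass 70% of its speed; a pose out of reach is approached as far as the arm can. A call is refused whole if a number of a shift passes 50 or a number of a turn 0.15, either way. A call with a gripper value outside its range is refused whole. The fingers move at their own pace and stop on an object; FORCE is the grip in N (left out, the last holds). Time passes only in rows, so rows that do not move let the fingers close. It gives the time, the measured TCP pose, the force, the opening and the grip force at its end, in the units of the state.
- r.get_obs(): the state, without advancing time (a new reading comes with each control period).
- r.grab_frame(name): name is "scene" or "top" or "wrist"; returns a dict with "pixels" (400x640x3 uint8, red, green, blue), "range_z" (400x640 float32, m along the optical axis (not along the pixel's ray), 0 where there is no reading), "mtx" (3x3 intrinsics, pixels), "pose" (4x4, takes a point from camera to world coordinates); the wrist camera has in their place "hand_eye" (4x4, takes a point from camera to tool coordinates, whose origin is the TCP and whose axes are the flange's). Camera axes: x right, y up, looking along -z (the intrinsics and any distortion apply to the point x, -y, -z); pixel columns grow to the right and rows downward; lengths in m; the calibration is good to about 2 mm. A picture is of the moment at which its call begins: read the wrist's pose just before it.
- r.job_done(): hands the job in; it is judged then, once.
The state is a dict: "time_s": time; "joint_pos": joint angles; "joint_velocities": joint speeds; "effort": joint torques, N m; "tool_pos": TCP position; "eef_rot": TCP orientation; "force": force on the tool from outside, world axes, zero at the start; "wrist_torque": the same for the moment, N m; "finger_gap": finger opening in m; "grip_force": force on a finger pad.
Only numpy, scipy, OpenCV 4.12 (cv2) and the standard library are available. Lean on these libraries where they do the work, as an engineer would, in place of code of your own. Each camera call takes 0.05 s, during which the arm holds its last target. There are 200 camera calls.

## Working session

There is one attempt and no reset: what is moved stays moved. The work goes in short steps, Python scripts to look and compute and a shell command to move; the robot and the scene stay as the last step left them, time stands still between calls to the robot, and variables do not carry over. Pictures are saved under pics/ and viewed, at most 10 in all, crops included, and the job is handed in when it is done.

```bash
mkdir -p pics; cat > h.py <<'E'
from workcell import r
import numpy as np, cv2
from scipy.spatial.transform import Rotation as R
def grab(n):
    o=r.get_obs(); f=r.grab_frame(n)
    if 'pose' in f: P=np.array(f['pose'])
    else:
        T=np.eye(4); T[:3,:3]=R.from_rotvec(o['eef_rot']).as_matrix(); T[:3,3]=o['tool_pos']; P=T@np.array(f['hand_eye'])
    return f['pixels'],np.array(f['range_z']),np.array(f['mtx']),P
def pts(d,K,P):
    v,u=np.mgrid[:d.shape[0],:d.shape[1]]
    c=np.stack([(u-K[0,2])/K[0,0]*d,-(v-K[1,2])/K[1,1]*d,-d,np.ones_like(d)],-1)
    w=(c@P.T)[...,:3]; w[d<=0]=np.nan; return w
E
python3 - <<'E'
from h import *
print(r.get_obs())
for n in ['scene','top']:
    p,d,K,P=grab(n); np.savez(f'{n}.npz',p=p,d=d,K=K,P=P); cv2.imwrite(f'pics/{n}.png',p[...,::-1]); print(n,P.round(3),K, (d>0).mean())
E
```

```text
{'time_s': 0.0, 'joint_pos': array([ 9.32204746e-01,  2.59343671e-01,  1.53610009e+00, -2.46296208e-05,
        1.34796306e+00, -2.02823670e-01]), 'joint_velocities': array([-0.00139494,  0.0015824 ,  0.00096784, -0.00103026, -0.00131731,
       -0.00158802]), 'effort': array([ 5.93361692e-04, -4.46031618e+01, -2.90571696e+01, -2.43855211e-04,
        1.16629223e-02, -9.88853543e-06]), 'tool_pos': array([0.23183798, 0.49817132, 0.23046749]), 'eef_rot': array([-6.78935493e-01, -3.06661492e+00,  2.61600323e-03]), 'force': array([-0.25522963, -0.75800264, -0.49033437]), 'wrist_torque': array([-0.03329966, -0.00767393,  0.00127708]), 'grip_force': 0.0, 'finger_gap': 0.08538817158141004}
scene [[ 0.879  0.278 -0.386  0.067]
 [-0.476  0.496 -0.726 -0.579]
 [-0.011  0.823  0.568  0.708]
 [ 0.     0.     0.     1.   ]] [[517.96501792   0.         322.6815421 ]
 [  0.         517.96501792 195.70567818]
 [  0.           0.           1.        ]] 0.99083203125
top [[-0.015  0.995 -0.102  0.434]
 [-1.    -0.016 -0.004  0.194]
 [-0.005  0.102  0.995  0.936]
 [ 0.     0.     0.     1.   ]] [[490.12137005   0.         332.24575602]
 [  0.         490.12137005 194.81725352]
 [  0.           0.           1.        ]] 0.9961953125
```

View pics/scene.png

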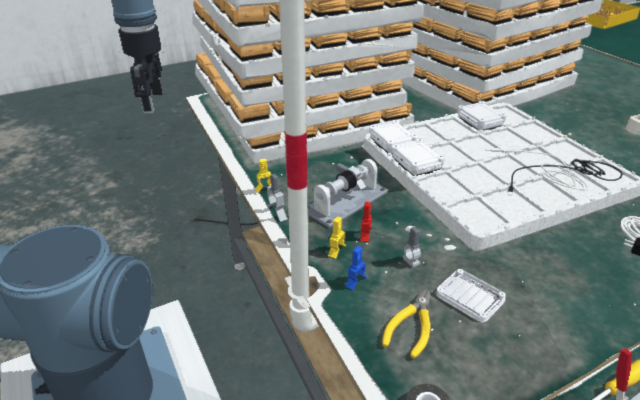

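View pics/top.png

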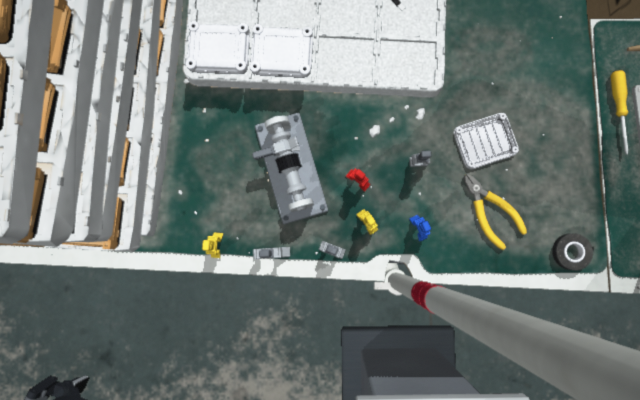

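The grey candidates in the top view are A (271,252), B (332,250) and C (419,159). I'll measure their heights and widths, then enlarge them.

```bash
python3 - <<'E'
from h import *
z=np.load('top.npz'); p,d=z['p'],z['d']; w=pts(d,z['K'],z['P'])
for n,(u,v,s) in dict(A=(271,252,24),B=(332,250,22),C=(419,159,20)).items():
    a=w[v-s:v+s,u-s:u+s].reshape(-1,3); c=p[v-s:v+s,u-s:u+s].reshape(-1,3).astype(int)
    m=(a[:,2]>.012)&(a[:,2]<.2)&(np.ptp(c,1)<40); a=a[m]
    t=a[a[:,2]>a[:,2].max()-.012]
    rect=cv2.minAreaRect((a[:,:2]*1000).astype(np.float32))
    print(n,'top',np.nanmax(a[:,2]).round(3),t.mean(0).round(4),len(t),rect)
    print('  toprect',cv2.minAreaRect((t[:,:2]*1000).astype(np.float32)))
# stand region
a=w[100:230,245:335]; m=(a[...,2]>.015)&(a[...,2]<.15)
print('bench z',np.nanmedian(w[100:230,340:345,2]))
hi=a[m]; print(len(hi),hi[:,2].max())
crop=p[95:275,190:450]; sc=np.load('scene.npz')['p'][140:280,220:450]
s=lambda c:cv2.resize(c,(780,int(780*c.shape[0]/c.shape[1])),interpolation=cv2.INTER_CUBIC)[...,::-1]
cv2.imwrite('pics/c1.png',s(crop)); cv2.imwrite('pics/c2.png',s(sc))
E
```

```text
A top 0.106 [0.4226 0.3137 0.1017] 83 ((422.560546875, 311.57342529296875), (17.80178451538086, 53.0500602722168), 2.914900302886963)
  toprect ((422.3829345703125, 313.9242248535156), (13.554766654968262, 17.143009185791016), 0.24005113542079926)
B top 0.088 [0.4267 0.1992 0.0837] 76 ((426.87689208984375, 199.39993286132812), (32.62287139892578, 17.675621032714844), 67.60311889648438)
  toprect ((426.6221923828125, 199.1858367919922), (17.34453582763672, 13.511847496032715), 67.31426239013672)
C top 0.089 [0.5913 0.0315 0.0839] 72 ((592.3235473632812, 31.54656982421875), (18.726438522338867, 31.197851181030273), 2.5413548946380615)
  toprect ((591.9263305664062, 30.8927001953125), (12.279803276062012, 17.76532554626465), 8.74092960357666)
bench z -0.000533655948965206
2086 0.08685347232059226
```

View pics/c1.png

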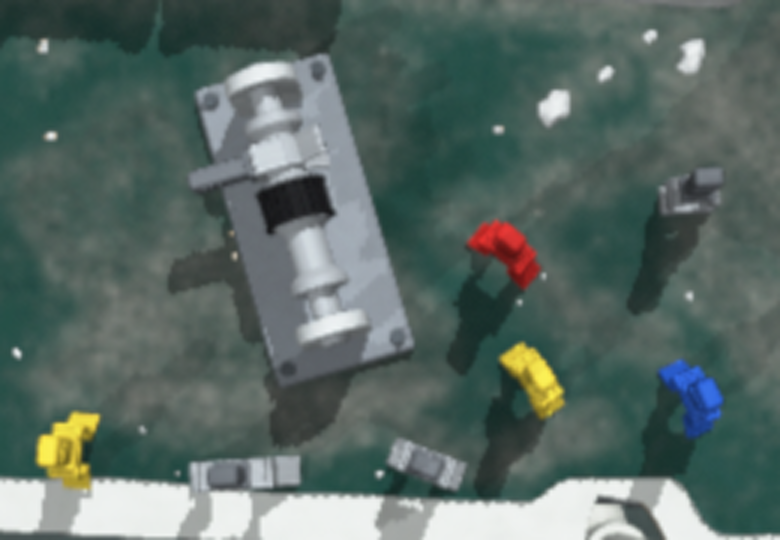

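View pics/c2.png

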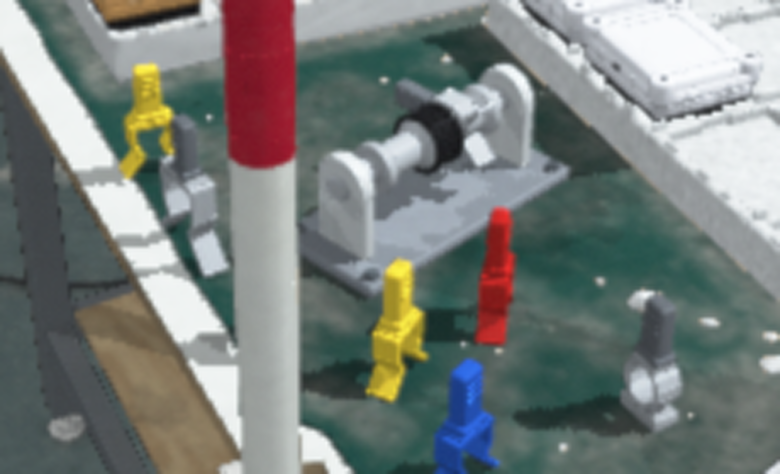

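View: A (crop 230,473) is 106 mm tall and 53 mm wide, so it is the big clip. C (crop 690,190) shows a closed hole and stands beyond the post, so it is the ring. B (crop 428,463) is 84–88 mm tall and grey, so it is the small open clip, with foot-to-foot at about 67°. The empty groove is on the near side of the pulley, at crop (309,254). The post could be close to the arm, so I'll move most of the way and check.

```bash
python3 -m creep '[0,0,0,-30,-19,0,0.6,0,0,0,-38,-24,0,0.6,0,0,-0.04,-38,-24,0,0.6,0,0,0,-38,-24,0,0.6,0,0,0,-38,-24,0,0.6,0,0,0,-38,-24,0,0.6,0,0,0,-20,-12,0,0.6,0,0,0,0,0,0,0.6]'
python3 - <<'E'
from h import *
print(r.get_obs()['joint_pos'].round(3))
ims=[]
for n in ['top','wrist']:
    p,d,K,P=grab(n); np.savez(f'{n}2.npz',p=p,d=d,K=K,P=P); ims.append(p)
    if n=='wrist': print(P.round(3))
    else:
        w=pts(d,K,P); m=w[...,2]>.25
        m&=(np.hypot(w[...,0]-.37,w[...,1]-.07)<.13)&(np.hypot(w[...,0]-.37,w[...,1]-.07)>.035)
        print('near post',m.sum(), w[m][::max(1,m.sum()//8)].round(3))
im=np.hstack(ims); cv2.imwrite('pics/m.png',cv2.resize(im,(800,250),interpolation=cv2.INTER_AREA)[...,::-1])
s=np.vstack([cv2.resize(i,(480,300),interpolation=cv2.INTER_AREA) for i in ims]); cv2.imwrite('pics/m.png',s[...,::-1])
E
```

```text
time_s: 0.9
tool_pos: [0.3928, 0.2616, 0.231]
eef_rot: [0.624, 3.079, -0.002]
force: [0.1, -0.7, -0.3]
finger_gap: 0.0511
grip_force: 0.0
[ 3.510e-01  1.170e-01  1.712e+00 -1.000e-03  1.312e+00 -8.190e-01]
near post 2178 [[0.382 0.199 0.329]
 [0.385 0.198 0.639]
 [0.371 0.19  0.612]
 [0.37  0.192 0.643]
 [0.36  0.186 0.624]
 [0.342 0.179 0.575]
 [0.356 0.19  0.648]
 [0.351 0.191 0.648]
 [0.329 0.175 0.588]]
[[ 0.388 -0.887 -0.249  0.329]
 [ 0.922  0.374  0.105  0.29 ]
 [-0.    -0.27   0.963  0.374]
 [ 0.     0.     0.     1.   ]]
```

View pics/m.png

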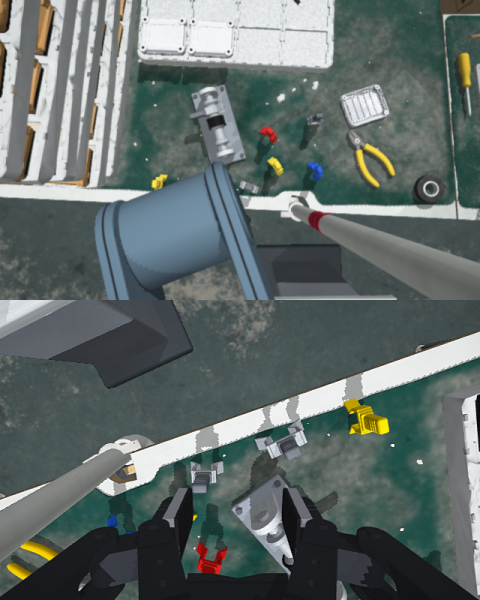

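```bash
python3 - <<'E'
from h import *
z=np.load('top2.npz'); w=pts(z['d'],z['K'],z['P']); p=z['p'].astype(int)
j=.351
X=np.cos(j)*w[...,0]+np.sin(j)*w[...,1]; L=-np.sin(j)*w[...,0]+np.cos(j)*w[...,1]
m=(w[...,2]>.2)&(np.hypot(w[...,0]-.37,w[...,1]-.07)>.04)&(p[...,2]>p[...,0]+15)
for a in np.arange(-.1,.6,.05):
    k=m&(X>a)&(X<a+.05)
    if k.sum()>20: print(a.round(2),k.sum(),'lat',np.percentile(L[k],[1,99]).round(3),'z',np.percentile(w[...,2][k],[1,99]).round(3))
tcp=np.array([.3928,.2616]); print('tcp',np.cos(j)*tcp[0]+np.sin(j)*tcp[1],-np.sin(j)*tcp[0]+np.cos(j)*tcp[1])
for q in [.2,.15,.1,.05]:
    P=np.array([.37,.07]); print(q,'post lat',-np.sin(q)*P[0]+np.cos(q)*P[1])
# wrist: measure B and axle
z=np.load('wrist2.npz'); w=pts(z['d'],z['K'],z['P']); p=z['p'].astype(int)
m=(np.hypot(w[...,0]-.427,w[...,1]-.199)<.04)&(w[...,2]>.004)&(w[...,2]<.1)
a=w[m]; print('B',len(a),a[:,2].max(),cv2.minAreaRect((a[:,:2]*1000).astype(np.float32)))
t=a[a[:,2]>.06]; print(cv2.minAreaRect((t[:,:2]*1000).astype(np.float32)),t.mean(0))
f=a[a[:,2]<.02]; print('feet',len(f),f.mean(0),cv2.minAreaRect((f[:,:2]*1000).astype(np.float32)))
# axle from top
z=np.load('top.npz'); w=pts(z['d'],z['K'],z['P']); p=z['p'].astype(int)
m=np.zeros(w.shape[:2],bool); m[100:225,235:330]=1
bl=m&(p.max(-1)<45)&(w[...,2]>.06); a=w[bl]; print('pulley',len(a),a.mean(0),a[:,2].max(),cv2.minAreaRect((a[:,:2]*1000).astype(np.float32)))
base=m&(w[...,2]>.005)&(w[...,2]<.025); a=w[base]; print('plate',len(a),np.median(a[:,2]),cv2.minAreaRect((a[:,:2]*1000).astype(np.float32)))
up=m&(w[...,2]>.045); n,lab,st,c=cv2.connectedComponentsWithStats(up.astype(np.uint8))
a=w[up]; print('axle all',cv2.minAreaRect((a[:,:2]*1000).astype(np.float32)))
np.save('ax.npy',a)
E
```

```text
0.35 733 lat [0.051 0.067] z [0.563 0.65 ]
0.4 10691 lat [0.049 0.168] z [0.579 0.646]
0.45 15181 lat [0.049 0.168] z [0.597 0.634]
0.5 462 lat [0.051 0.168] z [0.58  0.607]
tcp 0.4587984883173856 0.11059089979596737
0.2 post lat -0.00490299194528572
0.15 post lat 0.013921866440291253
0.1 post lat 0.0327119274101354
0.05 post lat 0.05142022559749666
B 1207 0.08735774447856781 ((425.682373046875, 201.3402557373047), (46.3735466003418, 18.362152099609375), 66.5318603515625)
((425.65325927734375, 200.99560546875), (18.20728874206543, 12.88344955444336), 68.74960327148438) [0.42383717 0.2026972  0.07966147]
feet 219 [0.4259631  0.20881127 0.01024343] ((425.486328125, 201.42018127441406), (46.3422737121582, 17.78718376159668), 66.37523651123047)
pulley 251 [0.5829118  0.27587925 0.07629638] 0.08433904887924304 ((582.578125, 275.9762878417969), (22.34598159790039, 39.518768310546875), 15.716654777526855)
plate 2898 0.009823934262614353 ((580.8582153320312, 285.3587951660156), (200.12203979492188, 132.60922241210938), 16.16873550415039)
axle all ((579.559814453125, 290.70184326171875), (175.7977294921875, 84.07160949707031), 15.307140350341797)
```

B's footprint is 46.4 x 18.4 mm and matches the clip. The arm clears the post by about 38 mm.

```bash
python3 -m creep '[0,0,0,-27,-22,0,0.6,0,0,0,-27,-21,10,0.6,0,0,0,0,0,40,0.6,0,0,0,0,0,40,0.6,0,0,0,0,0,27,0.6,0,0,0,0,0,0,0.6,0,0,0,0,0,0,0.6]'
python3 - <<'E'
from h import *
p,d,K,P=grab('wrist'); w=pts(d,K,P)
m=(np.hypot(w[...,0]-.426,w[...,1]-.2005)<.04)&(w[...,2]>.003)&(w[...,2]<.1)
for lo,hi in [(.05,.09),(.003,.02)]:
    a=w[m&(w[...,2]>lo)&(w[...,2]<hi)]; print(len(a),cv2.minAreaRect((a[:,:2]*1000).astype(np.float32)),a[:,2].max())
E
```

```text
time_s: 1.7
tool_pos: [0.424, 0.2045, 0.1146]
eef_rot: [-0.615, -3.08, 0.0]
force: [-0.1, 0.2, 0.3]
finger_gap: 0.0516
grip_force: 0.0
1398 ((424.8281555175781, 201.14633178710938), (21.82545280456543, 14.070870399475098), 65.1815185546875) 0.08736192170031101
440 ((425.5881042480469, 200.93035888671875), (47.19050598144531, 17.96038818359375), 67.0947494506836) 0.019999595547547988
```

```bash
python3 -m creep '[0,0,0,-3,-3,20,0.6,0,0,0,0,0,21,0.6,0,0,0,0,0,20,0.6,0,0,0,0,0,0,0.6,0,0,0,0,0,0,0,0,0,0,0,0,0,0,0,0,0,0,0,0,0,0,0,0,0,0,0,0,0,0,0,0,0,0,0]' 50
```

```text
time_s: 2.65
tool_pos: [0.4275, 0.2, 0.0548]
eef_rot: [0.617, 3.077, 0.002]
force: [0.6, 1.6, 7.3]
finger_gap: 0.0168
grip_force: 50.1
```

```bash
python3 -m creep '[0,0,0,0,0,-20,0,0,0,0,0,0,-40,0,0,0,0,0,0,-40,0,0,0,-0.134,0,0,-30,0,0,0,-0.134,0,0,0,0,0,0,-0.134,0,0,0,0,0,0,-0.134,0,0,0,0,0,0,-0.134,0,0,0,0,0,0,0,0,0,0,0]' && python3 -m creep '[0,0,0,-20,3,0,0,0,0,0,-42,6,0,0,0,0,0,-42,6,0,0,0,0,0,-42,6,0,0,0,0,0,-42,6,0,0,0,0,0,-21,4,0,0,0,0,0,0,0,0,0,0,0,0,0,0,0,0]'
python3 - <<'E'
from h import *
p,d,K,P=grab('wrist'); np.savez('w3.npz',p=p,d=d,K=K,P=P); cv2.imwrite('pics/w3.png',p[...,::-1])
E
```

```text
time_s: 3.55
tool_pos: [0.4259, 0.1995, 0.1836]
eef_rot: [-0.431, 3.112, -0.0]
force: [0.3, -0.1, -0.8]
finger_gap: 0.0169
grip_force: 49.2
time_s: 4.35
tool_pos: [0.6183, 0.2858, 0.1825]
eef_rot: [0.426, -3.111, 0.001]
force: [-0.1, -0.1, -0.6]
finger_gap: 0.0172
grip_force: 49.2
```

View pics/w3.png

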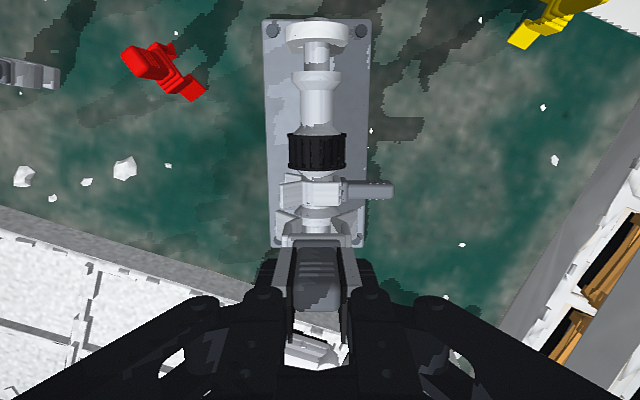

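The clip hangs in the grip at (317,280). The axle runs vertically in the picture, with the pulley at (316,152), the empty groove at about (317,105) and the near upright at (317,35). Now I'll measure the axis, and where the groove lies along it.

```bash
python3 - <<'E'
from h import *
z=np.load('w3.npz'); p,d,K,P=z['p'].astype(int),z['d'],z['K'],z['P']; w=pts(d,K,P)
m=np.zeros(d.shape,bool); m[15:172,270:365]=1
m&=(w[...,2]>.04)
C=P[:3,3]
def ray(u,v,h):
    r=P[:3,:3]@np.array([(u-K[0,2])/K[0,0],-(v-K[1,2])/K[1,1],-1]); return C+r*(h-C[2])/r[2]
ax=[]
for v in range(20,168,2):
    c=np.where(m[v])[0]
    if len(c)<8: continue
    mid=(c[0]+c[-1])/2; q=ray(mid,v,.06); wid=len(c); 
    ax.append([*q[:2],v,mid,wid,np.nanmax(w[v][m[v]][:,2])])
ax=np.array(ax); print(ax[::3].round(4))
k=(ax[:,2]>45)
vx,vy,x0,y0=cv2.fitLine((ax[k,:2]*1000).astype(np.float32),cv2.DIST_HUBER,0,.1,.01).ravel()
if vx>0: vx,vy=-vx,-vy
print('dir deg',np.degrees(np.arctan2(vy,vx)),x0,y0)
D=np.array([vx,vy]); O=np.array([x0,y0])/1000
bl=m&(p.max(-1)<60); s=(w[bl][:,:2]-O)@D
print('pulley s',np.percentile(s,[1,99]),w[bl][:,2].max())
# profile of height along the axis centre
S=(w[...,:2]-O)@D; L=(w[...,:2]-O)@np.array([-vy,vx])
for a in np.arange(-.05,.09,.003):
    k=m&(S>a)&(S<=a+.003)&(abs(L)<.004)
    if k.any(): print(round(a+.0015,4),np.median(w[k][:,2]).round(4),end=' | ')
# uprights
for lo,hi in [(.02,.12)]:
    k=m&(w[...,2]>.066)&(S>.05); print('\nupright s',np.percentile(S[k],[1,50,99]),'lat',np.percentile(L[k],[1,99]))
print('O',O,'D',D)
E
```

```text
[[4.987e-01 2.531e-01 2.000e+01 3.165e+02 2.600e+01 7.060e-02]
 [5.023e-01 2.541e-01 2.600e+01 3.165e+02 6.200e+01 8.360e-02]
 [5.059e-01 2.552e-01 3.200e+01 3.165e+02 6.400e+01 8.320e-02]
 [5.095e-01 2.562e-01 3.800e+01 3.165e+02 6.400e+01 8.170e-02]
 [5.132e-01 2.572e-01 4.400e+01 3.165e+02 6.000e+01 6.950e-02]
 [5.169e-01 2.582e-01 5.000e+01 3.165e+02 2.600e+01 7.000e-02]
 [5.206e-01 2.593e-01 5.600e+01 3.165e+02 2.600e+01 7.030e-02]
 [5.244e-01 2.603e-01 6.200e+01 3.165e+02 2.600e+01 7.110e-02]
 [5.282e-01 2.614e-01 6.800e+01 3.165e+02 2.600e+01 7.020e-02]
 [5.319e-01 2.628e-01 7.400e+01 3.170e+02 5.100e+01 7.940e-02]
 [5.358e-01 2.639e-01 8.000e+01 3.170e+02 5.100e+01 8.020e-02]
 [5.397e-01 2.646e-01 8.600e+01 3.165e+02 4.100e+01 7.550e-02]
 [5.437e-01 2.657e-01 9.200e+01 3.165e+02 3.400e+01 7.370e-02]
 [5.476e-01 2.668e-01 9.800e+01 3.165e+02 3.400e+01 7.300e-02]
 [5.516e-01 2.679e-01 1.040e+02 3.165e+02 3.400e+01 7.370e-02]
 [5.556e-01 2.694e-01 1.100e+02 3.170e+02 3.300e+01 7.320e-02]
 [5.596e-01 2.706e-01 1.160e+02 3.170e+02 3.300e+01 7.330e-02]
 [5.637e-01 2.717e-01 1.220e+
[... 551 characters left out ...]
0841220978126958
-0.0425 0.0816 | -0.0395 0.0804 | -0.0365 0.08 | -0.0335 0.0796 | -0.0305 0.0796 | -0.0275 0.0797 | -0.0245 0.0796 | -0.0215 0.0803 | -0.0185 0.0783 | -0.0155 0.0753 | -0.0125 0.0727 | -0.0095 0.0725 | -0.0065 0.0723 | -0.0035 0.0723 | -0.0005 0.0722 | 0.0025 0.0724 | 0.0055 0.0724 | 0.0085 0.0723 | 0.0115 0.0727 | 0.0145 0.0752 | 0.0175 0.0777 | 0.0205 0.0783 | 0.0235 0.0776 | 0.0265 0.0693 | 0.0295 0.0692 | 0.0325 0.0692 | 0.0355 0.069 | 0.0385 0.069 | 0.0415 0.0703 | 0.0445 0.0823 | 0.0475 0.0821 | 0.0505 0.0824 | 0.0535 0.0814 | 0.0565 0.069 | 
upright s [0.0500208  0.05147011 0.05730674] lat [-0.0194519   0.01934796]
O [0.5537468  0.26861927] D [-0.9624035  -0.27162382]
```

```bash
python3 - <<'E'
from h import *
z=np.load('w3.npz'); p,d,K,P=z['p'].astype(int),z['d'],z['K'],z['P']; w=pts(d,K,P)
t=np.array([.6183,.2858,.1825]); Rm=R.from_rotvec([.426,-3.111,.001]).as_matrix()
q=(w-t)@Rm*1000   # tool frame mm
m=(abs(q[...,0])<25)&(abs(q[...,1])<26)&(q[...,2]>-40)&(q[...,2]<60); m[:170]=0
for a in range(-30,60,5):
    k=m&(q[...,2]>=a)&(q[...,2]<a+5)
    if k.sum()>15: print(a,k.sum(),'x',np.percentile(q[k][:,0],[2,50,98]).round(1),'y',np.percentile(q[k][:,1],[2,50,98]).round(1))
E
```

```text
-30 1249 x [-4.6  6.6 11. ] y [-19.8   0.9  21.5]
-25 718 x [-6.   7.1 11.1] y [-20.7   0.5  22. ]
-20 626 x [ 5.4  7.2 11. ] y [-20.5   0.9  21.9]
-15 575 x [ 6.1  7.4 11. ] y [-20.3   0.5  21.8]
-10 437 x [ 5.9  7.2 11. ] y [-19.    0.5  20.1]
-5 208 x [ 5.8  7.1 10.7] y [-13.    0.5  13.9]
0 314 x [5.3 7.3 9. ] y [-8.5  0.9  9.5]
5 404 x [ 5.6  8.9 10.2] y [-12.4   0.   13. ]
10 440 x [ 4.7  9.8 10.6] y [-15.4   1.4  16.8]
15 56 x [ 9.2 10.  10.5] y [-15.5  13.1  16.6]
20 60 x [ 7.4 10.1 10.6] y [-15.3 -11.9  16.3]
25 82 x [ 5.1  9.6 10.5] y [-15.5 -10.9  16.3]
30 183 x [ 3.6  8.  10.5] y [-12.5   9.4  14. ]
35 133 x [ 2.1  8.5 10.5] y [-12.4  -7.1  13. ]
40 144 x [ 5.2  9.  10.6] y [-17.4 -11.2  18.3]
45 353 x [-6.2  4.2 10.5] y [-22.3 -17.   22.8]
50 112 x [-6.7  4.  10.5] y [-23.1  22.   24.1]
```

```bash
python3 -m creep '[0,0,0,25,0,0,0,0,0,-0.003,25,0.5,0,0,0,0,0,15,0,0,0,0,0,0,0,0,22,0,0,0,0,0,0,20,0,0,0,0,0,0,0,0,0,0,0,0,0,0,0]'
```

```text
time_s: 5.1
tool_pos: [0.5554, 0.2685, 0.1419]
eef_rot: [0.433, -3.111, 0.0]
force: [-0.2, -0.6, 0.0]
finger_gap: 0.0171
grip_force: 49.2
```

```bash
python3 -m creep '[0,0,0,0,0,10,0,0,0,0,0,0,10,0,0,0,0,0,0,8,0,0,0,0,0,0,6,0,0,0,0,0,0,0,0]' 80; python3 -m creep '[0,0,0,0,0,5,0,0,0,0,0,0,5,0,0,0,0,0,0,5,0,0,0,0,0,0,0,0]'
```

```text
time_s: 5.6
tool_pos: [0.5564, 0.2689, 0.1068]
eef_rot: [-0.434, 3.111, 0.0]
force: [-0.2, -0.4, 0.4]
finger_gap: 0.0162
grip_force: 79.6
time_s: 6.0
tool_pos: [0.5556, 0.2686, 0.0909]
eef_rot: [0.434, -3.11, 0.0]
force: [2.1, -0.2, -4.2]
finger_gap: 0.0167
grip_force: 78.8
```

```bash
python3 -m creep '[0,0,0,0,0,3,0,0,0,0,0,0,1,0,0,0,0,0,0,0,0]'
python3 - <<'E'
from h import *
p,d,K,P=grab('scene'); np.savez('s4.npz',p=p,d=d,K=K,P=P)
E
```

```text
time_s: 6.3
tool_pos: [0.5558, 0.2687, 0.088]
eef_rot: [0.434, -3.11, 0.0]
force: [-0.7, -0.4, -1.6]
finger_gap: 0.0164
grip_force: 79.2
```

```bash
python3 -m creep '[0,0,0,0,0,0.5,0,0,0,0,0,0,0,0.6,0,0,0,0,0,0,0.6,0,0,0,0,0,0,0.6,0,0,0,0,0,-15,0.6,0,0,0,0,0,-40,0.6,0,0,0,-40,0,-40,0.6,0,0,0,-40,0,-20,0.6,0,0,0,0,0,0,0.6,0,0,0,0,0,0,0.6]'
python3 - <<'E'
from h import *
p,d,K,P=grab('wrist'); w=pts(d,K,P)
O=np.array([.554,.2687]);D=np.array([-.9625,-.2713]);S=(w[...,:2]-O)@D*1000;L=(w[...,:2]-O)@[-D[1],D[0]]*1000
k=(abs(S)<14)&(abs(L)<30)&(w[...,2]>.082)&(w[...,2]<.16)
print('tab top',np.percentile(w[k][:,2],[50,90,99]),'s',np.percentile(S[k],[1,99]),'lat',np.percentile(L[k],[1,99]))
k=(abs(S)<16)&(abs(L)<30)&(w[...,2]>.02)&(w[...,2]<.07); print('low',w[k][:,2].min(),np.percentile(S[k],[2,98]),np.percentile(L[k],[2,98]))
p2=grab('scene')[0]; c=cv2.resize(p2[130:240,240:410],(618,400)); 
cv2.imwrite('pics/e.png',np.vstack([cv2.resize(p[0:240],(618,232)),c])[:600][...,::-1])
E
```

```text
time_s: 7.35
tool_pos: [0.6291, 0.2894, 0.1979]
eef_rot: [-0.434, 3.111, 0.0]
force: [-1.1, 0.0, -0.0]
finger_gap: 0.0511
grip_force: 0.0
tab top [0.11778205 0.11911518 0.11985583] s [-7.89357537  6.13848125] lat [-10.29368643   9.99121327]
low 0.03567855381373475 [-15.01229133  15.20548962] [-23.50115752  23.97286389]
```

View pics/e.png

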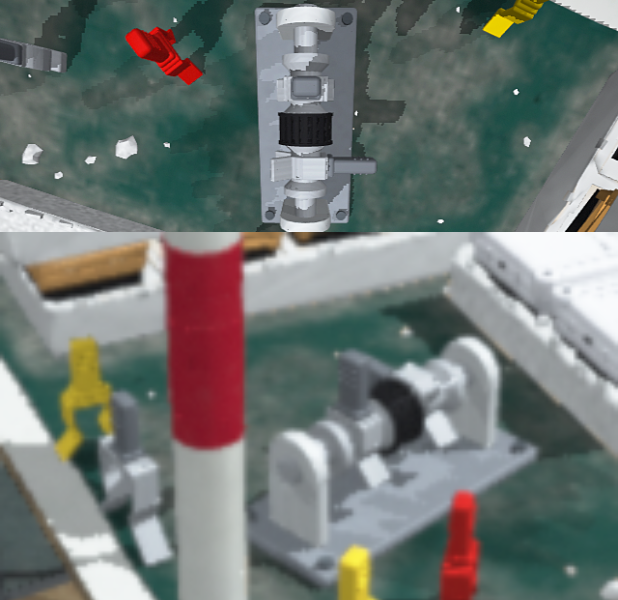

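The clip stands upright in the groove, at (305,88) in the wrist view. Its tab top is at 118 mm, as expected when fully seated, and the big clip hasn't moved. Handing in.

```bash
python3 -c "
from workcell import r
print(r.job_done())"
```

```text
the job is handed in; nothing more can be done
None
```

The small grey clip is snapped home in the empty groove, upright with its tab top at 118 mm as expected when seated. I let go, left the larger clip and the closed ring alone, and handed the job in at about 7.5 s; no verdict came back.

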